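# Clamp the sample tub and tip in the stones

### The job

Slide the open grey tub sideways into its bay in front of the tipping tray, right up to the end stop, then turn the black bar knob of the clamp clockwise until its slip clutch clicks (one to three clicks, no more). Only then pull the tray's lever so that all five stones slide into the tub, and let the tray back down level. Leave the other things on the table where they stand.

Things in the scene. Friction and masses are not known exactly. Their poses are not given: they have to be found in the camera images.
- station: grey filling station fixed to the table: origin on the table at the middle of the tub's bay; x points from the knob side to the tray side (roughly away from the robot), y from the bay's open end to its end stop, z up. Offsets in mm below are in this frame. A tub fully home has its origin at x -3 to 2, y 2 and its sides along the frame. The bay has no floor of its own: the tub slides on the table
- end_stop (a point): middle of the end stop's inner face, at its top: station x = 0, y = 62, 35 mm high; the stop runs from x = -67 to 77, 10 thick
- rear_rail (a point): top of the rear guide rail's inner face, station x = 67, 35 mm high; straight from y = -56 to 72, flaring outwards from there by 0.3 rad towards the open end to about x = 82, y = -104; 10 thick
- front_fence (a point): top of the front guide fence's inner face, station x = -70, 35 mm high; straight from y = -56 to -18, flaring outwards from there by 0.3 rad to about x = -85, y = -104; 8 thick. From y = -13 to 37 the clamp jaw (32 high) is the front guide, its face moving from x = -75 (open) to -68 (tight)
- clamp (a point): top centre of the grey clamp housing, station x = -113, y = 12: 52 (x) x 60 (y) mm, 44 high; the knob stands on it
- pivot (a point): middle of the tray's pivot line, which runs along station y at x = 95, 70 mm up; two cheek plates at y = -68 and 76 (30 x 8, 85 high, x = 97) carry it; a rest on posts (x = 160, up to 126 mm) bears the level tray
- tub: open grey plastic tub, outside 130 (x) x 120 (y) x 50 high, walls and floor 4 thick, 210 to 420 g, origin at the centre of its underside; starts on the table off the bay's open end, 175 to 205 mm towards station -y, within 12 mm sideways, turned up to 0.25 rad. Pushed from behind with two fingers spread along its trailing wall it straightens itself; home in the bay, the level tray's lip is over its rear wall
- knob_grip (a point): centre of the black bar knob, on its vertical axis, station x = -113, y = 12, 70 mm up; the bar is 92 long (along this point's x), 14 wide, 24 high (from 58 to 82 mm above the table), hub radius 14, steel collar below it of radius 27, top at 53 mm. Grip it from above or push it round with a finger on the side of an arm
- screw (a joint): angle of the clamp screw (steel collar with a black mark), rad, growing clockwise seen from above; starts at 0.3 to 1.4 and stops hard at 2.3, clamp tight; turning it takes 0.05 N m
- clutch (a joint): turn of the bar knob on the screw collar, rad, clockwise positive, 0 at the start (white mark on the bar over black mark on the collar); it carries the screw till that stops, then slips at about 0.4 N m in clicks of 0.524 rad (30 degrees): hardest at 0.13, over the crest at 0.26, then it snaps on to rest at 0.524, 1.047 and so on
- tray (a joint): tilt of the tray, rad: 0 level on its rest, grows as the lever is pulled towards station -x, stop at 0.85; a spring and damper bring it back to level when let go; as it tips, the lip comes forward and down over the tub to x = 30, 87 mm up; the stones slide off between 0.5 and 0.8
- lever_tip (a point): centre of the black ball (26 mm) topping the tray's lever, a straight 12 mm round bar turning with the tray; level, the ball is at station x = 69, y = 116, 242 mm up (174 mm from the pivot line, leaning 0.15 rad towards -x), and the bar's foot is on the pivot line at y = 104; 3 to 8 N at the ball tip the tray
- tray_lip (a point): middle of the open front edge of the steel tray, on its floor; level: station x = 65, y = 4, 132 mm up, underside 128; the floor is 150 long (x = 65 to 215) and 92 wide, side and back walls 4 thick, 28 above the floor
- stone0: loose rough stone about 30 x 24 x 20 mm, 35 g, origin at the middle of its underside, starting on the tray
- stone1: loose rough stone about 27 x 26 x 18 mm, 35 g, origin at the middle of its underside, starting on the tray
- stone2: loose rough stone about 34 x 22 x 21 mm, 35 g, origin at the middle of its underside, starting on the tray
- stone3: loose rough stone about 26 x 22 x 22 mm, 35 g, origin at the middle of its underside, starting on the tray
- stone4: loose rough stone about 31 x 27 x 19 mm, 35 g, origin at the middle of its underside, starting on the tray
- jar: bystander: glass jar 64 wide, 85 high, standing beside the clamp; origin at the centre of its underside
- cup: bystander: white cup 68 wide, 75 high, standing beside the clamp; origin at the centre of its underside
- cobble: bystander: round grey cobble 84 wide, 46 high, just outside the end stop, below the lever; origin at the centre of its underside
- mallet: bystander: hammer lying on the table away from the station; origin at about its middle
- brush: bystander: hand brush lying on the table away from the station; origin at about its middle
- flask: bystander: white bottle 60 wide, 160 high, away from the station; origin at the centre of its underside

How it is judged:
By the outcome, as a careful person would: the job done as asked, in the order asked, and still so for the second after the job is handed in, with the robot touching nothing.
It also fails if it takes over 64 s, if anything falls off the work surface, if the arm or the gripper's body presses on something with over 40 N, if the wrist force passes 120 N, or if a joint passes its speed limit or range.

### The arm

A 7-joint arm with a two-finger parallel gripper is mounted at the origin on the work surface. World frame = base frame: x ahead of the robot, y to its left, z up, the work surface at z = 0. Lengths are in m, angles in rad, forces in N, time in s.
With the tool pointing down it reaches from about 0.4 to 0.925 m from the base axis. Payload 5.6 kg.
Tool frame: the origin (TCP) lies between the finger pads; the fingertips stand 8 mm ahead of it and the grasp point (between the pads) lies 11 mm behind it; z points along the fingers, y is the line along which they close (so a half turn about z gives the same grasp; the last joint's range is limited). The gripper opens to 85 mm and grips with 20 to 120 N. Pads are 22 mm wide; open, the fingers measure 114 mm over their backs; the gripper's body (76 mm by 85 mm) begins 54 mm behind the grasp point. The pads swing forward as they close: fully open they stand 13 mm farther back than shut.
Start: joints at [-1.193, 0.468, -0.012, 1.603, 0.006, 1.071, -0.056], TCP at [0.266, 0.593, 0.239] pointing down, gripper open.
Joint ranges: [-2.53, 2.53], [-0.31, 2.02], [-1.57, 1.55], [0.28, 2.44], [-1.29, 4.43], [0.15, 1.84], [-2.92, 2.92]. Speed limits (rad/s): [2.57, 2.57, 3.14, 3.14, 3.14, 3.14, 3.14].

### API

Orientations are given as a 3x3 rotation matrix whose columns are the frame's x, y, z axes.
In Python, from bench import manip, camera, order gives the robot as it stands.
- The arm moves only by the tool drive_tool, never from a script. Its argument "plan" is a list of rows, each an object with "dp": the shift along the tool's x, y, z in cm, a list of three; "angular": the turn, a rotation vector about the tool's x, y, z in units of 5 degrees (1.0 is 5 degrees), a list of three. A call has 1 to 10 rows; each row is the pose to reach, as a shift and turn from the pose commanded when the call began, along the tool's axes at that moment; what a row does not reach only later rows make up. A row lasts 1/12 s, in which the tool goes at most 41.7 mm and 7.16 degrees, less where a joint would pass 70% of its speed; a pose out of reach is approached as far as the arm can. A call with a gripper value outside its range is refused whole. "claw" is the finger opening in cm, from 0 to 8.54, set as the call begins (left out, the last holds). The fingers move at their own pace and stop on an object; "squeeze" is the grip in N (left out, the last holds). Time passes only in rows, so rows that repeat a pose let the fingers close. It gives the time, the measured TCP pose, the force, the opening and the grip force at its end, in the units of the state.
- manip.sense(): the state, without advancing time (a new reading comes with each control period).
- camera(name): name is "side" or "top" or "wrist"; returns a dict with "pixels" (480x640x3 uint8, red, green, blue), "z_map" (480x640 float32, m along the optical axis (not along the pixel's ray), 0 where there is no reading), "camera_matrix" (3x3 intrinsics, pixels), "origin" and "rotation" of the camera in the world. Camera axes: x right, y up, looking along -z (the intrinsics and any distortion apply to the point x, -y, -z); pixel columns grow to the right and rows downward; lengths in m; the calibration is good to about 2 mm. A picture is of the moment at which its call begins.
- order.sign_off(): hands the job in; it is judged then, once.
The state is a dict: "time": time; "joints": joint angles; "dq": joint speeds; "joint_torque": joint torques, N m; "tool_pos": TCP position; "tcp_rot": TCP orientation; "force": force on the tool from outside, world axes, zero at the start; "moment": the same for the moment, N m; "width": opening from 0.0 (shut) to 1.0 (fully open); "finger_force": force on a finger pad.
Only numpy, scipy, OpenCV 4.12 (cv2) and the standard library are available. Lean on these libraries where they do the work, as an engineer would, in place of code of your own. Each camera call takes 0.05 s, during which the arm holds its last target. There are 200 camera calls.

## Working session

There is one attempt and no reset: what is moved stays moved. The work goes in short steps, Python scripts to look and compute and a tool call to move; the robot and the scene stay as the last step left them, time stands still between calls to the robot, and variables do not carry over. Pictures are saved under pics/ and viewed, at most 10 in all, crops included, and the job is handed in when it is done.

Besides the shell and the picture viewer there is one more tool, called as name([rows], argument=value, ...), one row to a line, values as JSON. drive_tool: Moves the arm, as the interface text tells. Its arguments: {"type":"object","properties":{"plan":{"type":"array","items":{"type":"object","properties":{"dp":{"type":"array","items":{"type":"number"}},"angular":{"type":"array","items":{"type":"number"}}}}},"claw":{"type":"number"},"squeeze":{"type":"number"}},"required":["plan"]}

```bash
mkdir -p pics; ls; cat > h.py <<'E'
import numpy as np, cv2
from bench import manip, camera, order
def snap(n,f):
    c=camera(n); cv2.imwrite(f'pics/{f}.png',c['pixels'][:,:,::-1]); np.savez(f'{f}.npz',**c); return c
def cloud(c):
    K=c['camera_matrix'];z=c['z_map'];v,u=np.mgrid[:480,:640]
    p=np.stack([(u-K[0,2])/K[0,0]*z,-(v-K[1,2])/K[1,1]*z,-z],-1)
    return p@np.array(c['rotation']).T+c['origin']
E
python3 - <<'E'
from h import *
np.set_printoptions(precision=3,suppress=True)
for n in('top','side'):
    c=snap(n,n+'0');print(n,list(c),c['camera_matrix'],c['origin'],c['rotation'])
s=manip.sense();print(s)
E
```

```text
pics
top ['pixels', 'z_map', 'camera_matrix', 'origin', 'rotation'] [[437.312   0.    324.276]
 [  0.    437.312 242.135]
 [  0.      0.      1.   ]] [0.485 0.087 1.031] [[-0.027  0.99  -0.142]
 [-0.999 -0.029 -0.016]
 [-0.02   0.141  0.99 ]]
side ['pixels', 'z_map', 'camera_matrix', 'origin', 'rotation'] [[527.352   0.    313.897]
 [  0.    527.352 244.7  ]
 [  0.      0.      1.   ]] [ 0.381 -0.881  0.696] [[ 0.98   0.089 -0.179]
 [-0.2    0.476 -0.856]
 [ 0.009  0.875  0.484]]
{'time': 0.1, 'joints': array([-1.193,  0.468, -0.012,  1.604,  0.006,  1.071, -0.056]), 'dq': array([ 0.001, -0.001, -0.001, -0.002, -0.001, -0.001,  0.001]), 'joint_torque': array([  0.001, -53.352,   0.021, -25.197,   0.011,   0.004,  -0.   ]), 'tool_pos': array([0.265, 0.593, 0.238]), 'tcp_rot': array([[-0.913,  0.409, -0.001],
       [ 0.409,  0.913, -0.002],
       [-0.   , -0.002, -1.   ]]), 'force': array([0.503, 0.794, 0.162]), 'moment': array([0.028, 0.041, 0.017]), 'finger_force': 0.0, 'width': 0.9981835427344533}
```

View pics/top0.png

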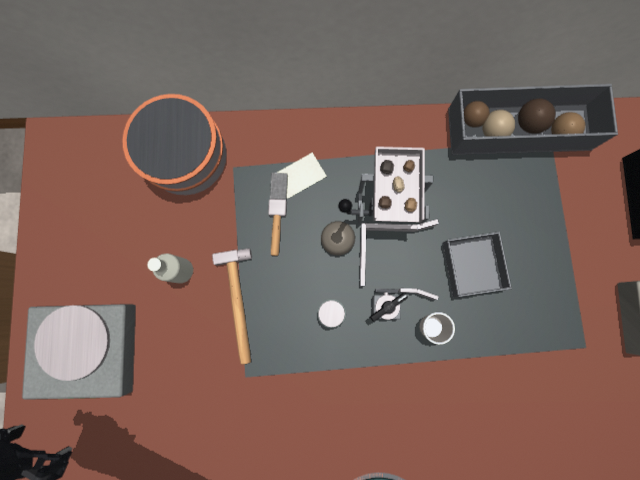

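View pics/side0.png

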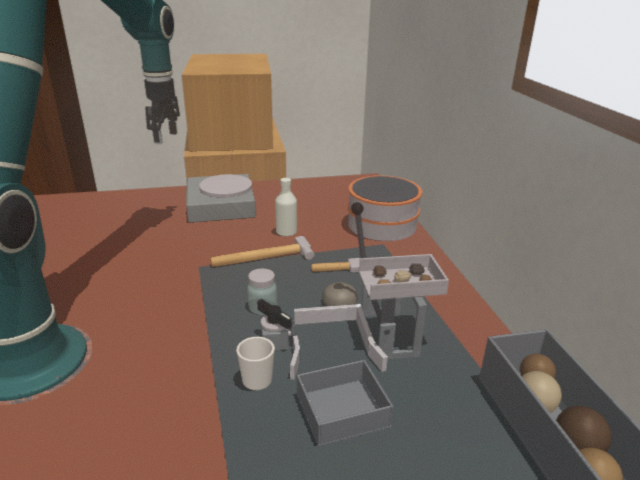

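The top view shows the tub at (477,265), the station with its end stop at column 363 (rows 225–285), the knob at (388,307), the lever ball at (345,206), the jar at (331,314), the cup at (437,328) and the cobble at (338,238). The side view agrees, and the gripper is far off at the left.

```bash
cat > fit.py <<'E'
from h import *
from scipy.optimize import least_squares
def tub(c):
    P=cloud(c)
    m=(c['z_map']>0)&(abs(P[...,2]-.048)<.006)
    return P,m
def seg(p,a,b):
    a=np.array(a);b=np.array(b);d=b-a;t=np.clip(((p-a)@d)/(d@d),0,1)
    return np.linalg.norm(p-a-t[:,None]*d,axis=1)
S=[((-67,67),(77,67)),((72,72),(72,-56)),((72,-56),(87,-104)),((-74,-56),(-74,-18)),((-74,-56),(-89,-104))]
def station(c,x0):
    P=cloud(c);m=(c['z_map']>0)&(abs(P[...,2]-.034)<.006)
    p=P[m][:,:2]*1000
    def loc(x,p):
        cs,sn=np.cos(x[2]),np.sin(x[2]);return (p-x[:2])@np.array([[cs,-sn],[sn,cs]])
    def d(x,q): return np.min([seg(loc(x,q),*s) for s in S],0)
    x=np.array(x0,float)
    for r in(30,20,12,10):
        q=p[d(x,p)<r]
        x=least_squares(lambda x:d(x,q),x,loss='soft_l1',f_scale=3,x_scale=[1,1,.01]).x
    return x,len(q),np.median(d(x,q))
E
python3 - <<'E'
from fit import *
np.set_printoptions(precision=4,suppress=True)
for n in('top','side'):
    c=dict(np.load(n+'0.npz'));P=cloud(c)
    if n=='top':
        for k,(u,v) in dict(ball=(345,206),stop=(363,255),stopA=(363,228),stopB=(363,284),knob=(388,307),jar=(331,314),cup=(437,315),cob=(338,238),tubc=(477,265),house=(378,300)).items(): print(k,P[v,u])
        a=(P[228,363]+P[284,363])[:2]*500
        x0=[a[0],a[1]-67,0.0]
    for y in(-.1,0.,.1):print(n,station(c,x0[:2]+[y]))
    m=(c['z_map']>0)&(abs(P[...,2]-.048)<.005)&(np.hypot(P[...,0]-.5,P[...,1]+.27)<.5)
    g=dict(np.load('top0.npz'));tc=cloud(g)[265,477]
    m&=np.hypot(P[...,0]-tc[0],P[...,1]-tc[1])<.105
    print('tub',cv2.minAreaRect((P[m][:,:2]*1000).astype(np.float32)),m.sum())
c=cv2.imread('pics/top0.png')[190:340,320:520];cv2.imwrite('pics/crop1.png',cv2.resize(c,None,fx=4,fy=4,interpolation=cv2.INTER_CUBIC))
E
```

```text
ball [0.6613 0.0603 0.2536]
stop [0.5952 0.0154 0.0339]
stopA [0.6576 0.0131 0.0358]
stopB [0.5291 0.018  0.0345]
knob [ 0.4765 -0.0304  0.0799]
jar [0.4649 0.0922 0.0842]
cup [ 0.4559 -0.1415  0.0477]
cob [0.6345 0.0716 0.0458]
tubc [ 0.5674 -0.2519  0.004 ]
house [ 0.4921 -0.0127  0.0508]
top (array([587.6786, -51.2467,  -0.0599]), 775, np.float64(2.5896409805152873))
top (array([587.6786, -51.2467,  -0.0599]), 775, np.float64(2.589640982024206))
top (array([587.6786, -51.2467,  -0.0599]), 775, np.float64(2.5896409814613475))
tub ((566.1494140625, -241.70144653320312), (130.10797119140625, 121.30279541015625), 6.956088066101074) 473
side (array([588.1177, -53.6016,  -0.06  ]), 783, np.float64(2.7260653870850717))
side (array([588.1177, -53.6016,  -0.06  ]), 783, np.float64(2.726065384590939))
side (array([588.1193, -53.6139,  -0.0597]), 783, np.float64(2.721292555197678))
tub ((566.5702514648438, -242.0437774658203), (131.59762573242188, 124.189208984375), 6.618903636932373) 885
```

View pics/crop1.png

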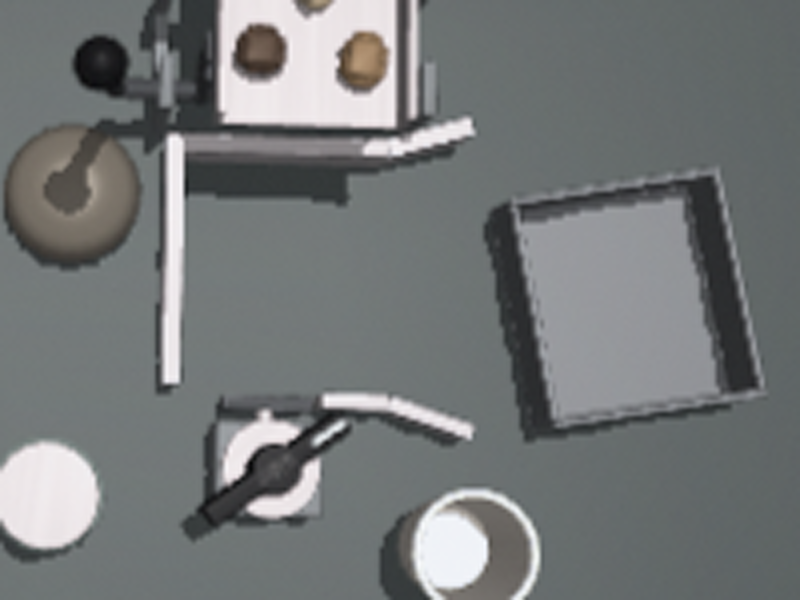

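The enlarged crop shows the station's U open to the right, and the tub turned about 10° relative to it. The knob bar runs from lower left (205,520) to upper right (345,425), with the white mark at the upper-right end. Station pose: (0.588, -0.052), yaw -0.06. The tub in the station frame is at (-10, -191), turned 0.18.

```bash
cat > g.py <<'E'
import sys
from h import *
from scipy.spatial.transform import Rotation as R
ST=np.array([.588,-.052]);YAW=-.06
c,s=np.cos(YAW),np.sin(YAW);M=np.array([[c,-s],[s,c]])
def st(p): return M.T@(np.asarray(p)[:2]-ST)*1000
def rot(a): # tool y at angle a from station x, tool z down
    a+=YAW;y=np.array([np.cos(a),np.sin(a),0]);z=np.array([0,0,-1.]);return np.stack([np.cross(y,z),y,z],1)
def go(X,Y,Z,a=0.,T=None):
    q=manip.sense();p=np.r_[ST+M@[X/1000,Y/1000],Z/1000];Rc=q['tcp_rot']
    d=Rc.T@(p-q['tool_pos'])*100;w=R.from_matrix(Rc.T@(rot(a) if T is None else T)).as_rotvec()/np.deg2rad(5)
    print('dp',d.round(2),'ang',w.round(2),'rows>',(np.linalg.norm(d)/4.17).round(1))
def now():
    q=manip.sense();y=q['tcp_rot'][:,1];print('t',round(q['time'],2),'st',st(q['tool_pos']).round(1),'z',round(q['tool_pos'][2]*1000,1),'yaw',round(np.arctan2(y[1],y[0])-YAW,3),'F',(M.T@q['force'][:2]).round(1),q['force'][2].round(1),'mz',q['moment'].round(2),'w',round(q['width'],3),'j',q['joints'].round(2))
if __name__=='__main__':
    np.set_printoptions(suppress=True)
    now()
    for a in sys.argv[1:]: print(a);go(*[float(v) for v in a.split(',')])
E
python3 g.py -- 2>/dev/null | head -1; python3 g.py=1 2>/dev/null; python3 -c "
from g import *
now();print(ST+M@[-.1,.25]);go(-100,230,200,0);go(-8,-290,120,0)"
```

```text
t 0.1 st [-360.8  624.3] z 238.4 yaw 1.21 F [0.5 0.8] 0.2 mz [0.03 0.04 0.02] w 0.998 j [-1.19  0.47 -0.01  1.6   0.01  1.07 -0.06]
t 0.1 st [-360.8  624.3] z 238.4 yaw 1.21 F [0.5 0.8] 0.2 mz [0.03 0.04 0.02] w 0.998 j [-1.19  0.47 -0.01  1.6   0.01  1.07 -0.06]
[0.50317095 0.20354654]
dp [-38.32 -27.68   3.89] ang [-2.000e-02  1.000e-02  1.387e+01] rows> 11.4
dp [-65.28 -73.07  11.97] ang [-2.000e-02  1.000e-02  1.387e+01] rows> 23.7
```

drive_tool([
  {"dp": [-38.3, -27.7, 3], "angular": [0, 0, 13.87]},
  {"dp": [-38.3, -27.7, 3], "angular": [0, 0, 13.87]},
  {"dp": [-38.3, -27.7, 3], "angular": [0, 0, 13.87]},
  {"dp": [-38.3, -27.7, 3], "angular": [0, 0, 13.87]},
  {"dp": [-38.3, -27.7, 3], "angular": [0, 0, 13.87]},
  {"dp": [-38.3, -27.7, 3], "angular": [0, 0, 13.87]},
  {"dp": [-38.3, -27.7, 3], "angular": [0, 0, 13.87]},
  {"dp": [-38.3, -27.7, 3], "angular": [0, 0, 13.87]},
  {"dp": [-38.3, -27.7, 3], "angular": [0, 0, 13.87]},
  {"dp": [-38.3, -27.7, 3], "angular": [0, 0, 13.87]},
], claw=8.5)

```text
time: 0.93
tool_pos: [0.4739, 0.2313, 0.2127]
tcp_rot: [[0.066, 0.998, -0.0], [0.998, -0.066, 0.0], [-0.0, -0.0, -1.0]]
force: [0.9, -0.3, -0.1]
width: 0.995
finger_force: 0.0
```

```bash
python3 g.py -60,-60,200 -8,-290,150 -8,-290,18
```

```text
t 0.93 st [-130.9  275.9] z 212.7 yaw -0.006 F [ 1.  -0.2] -0.1 mz [ 0.08 -0.01  0.02] w 0.995 j [-0.82  0.3   0.36  1.95 -0.13  0.92 -0.46]
-60,-60,200
dp [-33.55   7.29   1.27] ang [-0.    0.   -0.07] rows> 8.2
-8,-290,150
dp [-56.52  12.63   6.27] ang [-0.    0.   -0.07] rows> 14.0
-8,-290,18
dp [-56.52  12.63  19.47] ang [-0.    0.   -0.07] rows> 14.7
```

drive_tool([
  {"dp": [-56.5, 12.6, 3], "angular": [0, 0, 0]},
  {"dp": [-56.5, 12.6, 3], "angular": [0, 0, 0]},
  {"dp": [-56.5, 12.6, 3], "angular": [0, 0, 0]},
  {"dp": [-56.5, 12.6, 3], "angular": [0, 0, 0]},
  {"dp": [-56.5, 12.6, 3], "angular": [0, 0, 0]},
  {"dp": [-56.5, 12.6, 3], "angular": [0, 0, 0]},
  {"dp": [-56.5, 12.6, 3], "angular": [0, 0, 0]},
  {"dp": [-56.5, 12.6, 3], "angular": [0, 0, 0]},
  {"dp": [-56.5, 12.6, 3], "angular": [0, 0, 0]},
  {"dp": [-56.5, 12.6, 3], "angular": [0, 0, 0]},
])

```text
time: 1.77
tool_pos: [0.5392, -0.1795, 0.191]
tcp_rot: [[0.06, 0.998, -0.0], [0.998, -0.06, 0.0], [0.0, -0.0, -1.0]]
force: [0.7, 1.0, -0.8]
width: 0.995
finger_force: 0.0
```

```bash
python3 g.py -8,-290,100 -8,-290,18
```

```text
t 1.77 st [ -41.1 -130.2] z 191.0 yaw -0.0 F [0.6 1. ] -0.8 mz [ 0.02 -0.03  0.05] w 0.995 j [-0.14  0.41  0.51  1.88 -0.25  0.92  0.43]
-8,-290,100
dp [-15.98   3.32   9.1 ] ang [-0. -0. -0.] rows> 4.5
-8,-290,18
dp [-15.99   3.32  17.3 ] ang [-0. -0. -0.] rows> 5.7
```

drive_tool([
  {"dp": [-16, 3.3, 4]},
  {"dp": [-16, 3.3, 4]},
  {"dp": [-16, 3.3, 4]},
  {"dp": [-16, 3.3, 4]},
  {"dp": [-16, 3.3, 8]},
  {"dp": [-16, 3.3, 12]},
  {"dp": [-16, 3.3, 15]},
  {"dp": [-16, 3.3, 17]},
  {"dp": [-16, 3.3, 17.3]},
  {"dp": [-16, 3.3, 17.3]},
])

```text
schema error: expected keys dp, angular
```

```bash
python3 g.py -6,-240,18 -1,-69,18
```

```text
t 1.77 st [ -41.1 -130.2] z 191.0 yaw -0.0 F [0.6 1. ] -0.8 mz [ 0.02 -0.03  0.05] w 0.995 j [-0.14  0.41  0.51  1.88 -0.25  0.92  0.43]
-6,-240,18
dp [-10.99   3.52  17.3 ] ang [-0. -0. -0.] rows> 5.0
-1,-69,18
dp [ 6.11  4.01 17.3 ] ang [-0. -0. -0.] rows> 4.5
```

drive_tool([
  {"dp": [-16, 3.3, 4], "angular": [0, 0, 0]},
  {"dp": [-16, 3.3, 4], "angular": [0, 0, 0]},
  {"dp": [-16, 3.3, 4], "angular": [0, 0, 0]},
  {"dp": [-16, 3.3, 4], "angular": [0, 0, 0]},
  {"dp": [-16, 3.3, 8], "angular": [0, 0, 0]},
  {"dp": [-16, 3.3, 12], "angular": [0, 0, 0]},
  {"dp": [-16, 3.3, 15], "angular": [0, 0, 0]},
  {"dp": [-16, 3.3, 17], "angular": [0, 0, 0]},
  {"dp": [-16, 3.3, 17.3], "angular": [0, 0, 0]},
  {"dp": [-16, 3.3, 17.3], "angular": [0, 0, 0]},
])

```text
time: 2.6
tool_pos: [0.5615, -0.3389, 0.0167]
tcp_rot: [[0.061, 0.998, -0.003], [0.998, -0.061, 0.001], [0.001, -0.003, -1.0]]
force: [-0.7, -0.7, 0.7]
width: 0.993
finger_force: 0.0
```

```bash
python3 g.py -6,-240,18 -1,-69,18; python3 - <<'E'
from h import *
c=snap('side','side1');cv2.imwrite('pics/s1.png',c['pixels'][200:480,160:500,::-1].repeat(2,0).repeat(2,1))
E
```

```text
t 2.6 st [  -9.2 -287.9] z 16.7 yaw -0.001 F [-0.6 -0.7] 0.7 mz [ 0.05 -0.07 -0.05] w 0.993 j [ 0.2   0.79  0.41  1.72 -0.44  0.73  0.78]
-6,-240,18
dp [ 4.79  0.32 -0.13] ang [-0.04 -0.01 -0.01] rows> 1.2
-1,-69,18
dp [21.89  0.81 -0.11] ang [-0.04 -0.01 -0.01] rows> 5.3
```

View pics/s1.png

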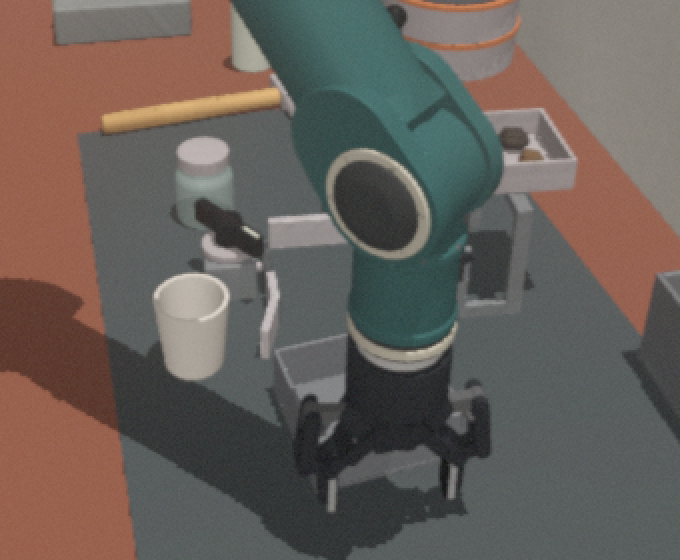

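The crop shows the open fingers straddling behind the tub's trailing wall, clear of the cup at (193,325). Next is the push.

drive_tool([
  {"dp": [1.2, 0.1, 0], "angular": [0, 0, 0]},
  {"dp": [2.4, 0.2, 0], "angular": [0, 0, 0]},
  {"dp": [3.6, 0.2, 0], "angular": [0, 0, 0]},
  {"dp": [4.8, 0.3, 0], "angular": [0, 0, 0]},
  {"dp": [6.0, 0.4, 0], "angular": [0, 0, 0]},
  {"dp": [7.2, 0.5, 0], "angular": [0, 0, 0]},
  {"dp": [8.4, 0.6, 0], "angular": [0, 0, 0]},
  {"dp": [9.6, 0.7, 0], "angular": [0, 0, 0]},
  {"dp": [10.8, 0.8, 0], "angular": [0, 0, 0]},
  {"dp": [12, 0.8, 0], "angular": [0, 0, 0]},
])

```text
time: 3.48
tool_pos: [0.5748, -0.2257, 0.0188]
tcp_rot: [[0.066, 0.998, -0.003], [0.998, -0.066, -0.007], [-0.007, -0.002, -1.0]]
force: [-4.5, -7.1, 3.8]
width: 0.994
finger_force: 3.3
```

```bash
python3 g.py -1,-69,17; python3 - <<'E'
from h import *
c=snap('top','top2');cv2.imwrite('pics/t2.png',c['pixels'][160:340,320:540,::-1].repeat(3,0).repeat(3,1))
E
```

```text
t 3.48 st [  -2.7 -174.2] z 18.8 yaw -0.006 F [-4.1 -7.4] 3.8 mz [-1.15  0.9   0.25] w 0.994 j [ 0.01  0.74  0.42  1.83 -0.44  0.67  0.62]
-1,-69,17
dp [10.52  0.11  0.1 ] ang [-0.03  0.08 -0.06] rows> 2.5
```

View pics/t2.png

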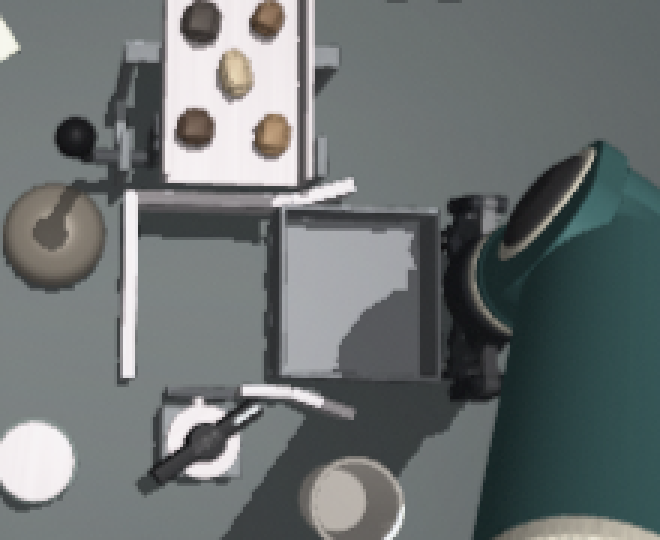

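The tub has straightened and its leading edge (px 270) is in the bay mouth between the rail and the fence. I'll keep pushing.

drive_tool([
  {"dp": [1.0, 0, 0], "angular": [0, 0, 0]},
  {"dp": [2.0, 0, 0], "angular": [0, 0, 0]},
  {"dp": [3.0, 0, 0], "angular": [0, 0, 0]},
  {"dp": [4.0, 0, 0], "angular": [0, 0, 0]},
  {"dp": [5.0, 0, 0], "angular": [0, 0, 0]},
  {"dp": [6.0, 0, 0], "angular": [0, 0, 0]},
  {"dp": [7.0, 0, 0], "angular": [0, 0, 0]},
  {"dp": [7.8, 0, 0], "angular": [0, 0, 0]},
  {"dp": [8.4, 0, 0], "angular": [0, 0, 0]},
  {"dp": [8.8, 0, 0], "angular": [0, 0, 0]},
])

```text
time: 4.37
tool_pos: [0.582, -0.1315, 0.0179]
tcp_rot: [[0.06, 0.998, -0.002], [0.998, -0.06, 0.0], [-0.0, -0.002, -1.0]]
force: [-3.9, -4.5, 1.9]
width: 0.997
finger_force: 2.7
```

```bash
python3 g.py -1,-69,17
```

```text
t 4.37 st [ -1.2 -79.7] z 17.9 yaw -0.0 F [-3.6 -4.7] 1.9 mz [-1.06  0.51 -0.05] w 0.997 j [-0.15  0.71  0.42  1.88 -0.45  0.65  0.49]
-1,-69,17
dp [1.07 0.02 0.09] ang [-0.03  0.   -0.  ] rows> 0.3
```

Remaining about 1 cm. I'll creep and watch for the stop force.

drive_tool([
  {"dp": [0.4, 0, 0], "angular": [0, 0, 0]},
  {"dp": [0.7, 0, 0], "angular": [0, 0, 0]},
  {"dp": [1.0, 0, 0], "angular": [0, 0, 0]},
  {"dp": [1.2, 0, 0], "angular": [0, 0, 0]},
  {"dp": [1.3, 0, 0], "angular": [0, 0, 0]},
  {"dp": [1.3, 0, 0], "angular": [0, 0, 0]},
])

```text
time: 4.87
tool_pos: [0.5827, -0.1195, 0.0179]
tcp_rot: [[0.061, 0.998, -0.002], [0.998, -0.061, -0.001], [-0.001, -0.002, -1.0]]
force: [-3.4, -6.4, 2.5]
width: 0.998
finger_force: 3.1
```

```bash
python3 g.py -1,-69,17; python3 - <<'E'
from h import *
from fit import station
c=snap('top','top3');cv2.imwrite('pics/t3.png',c['pixels'][190:310,340:480,::-1].repeat(4,0).repeat(4,1)); print(station(c,[588,-52,-.06]))
P=cloud(c);q=np.array([588,-52])
m=(c['z_map']>0)&(abs(P[...,2]-.05)<.005)
import g
S=(P[m][:,:2]-g.ST)@g.M*1000
S=S[(abs(S[:,0])<72)&(abs(S[:,1])<66)];print(np.percentile(S,[1,5,50,95,99],axis=0).round(1))
E
```

```text
t 4.87 st [ -1.2 -67.7] z 17.9 yaw -0.001 F [-3.  -6.6] 2.5 mz [-1.12  0.54  0.06] w 0.998 j [-0.17  0.71  0.42  1.88 -0.46  0.64  0.47]
-1,-69,17
dp [-0.13  0.02  0.09] ang [-0.03  0.01 -0.01] rows> 0.0
(array([ 5.88286212e+02, -5.14126567e+01, -5.83266345e-02]), 594, np.float64(2.4940615485564948))
[[-62.8 -57.4]
 [-62.2 -57.1]
 [ -8.8   8.9]
 [ 66.3  61.9]
 [ 67.   62.5]]
```

View pics/t3.png

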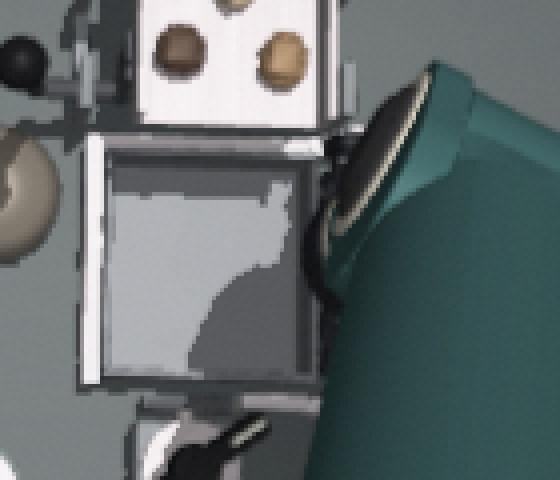

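The tub sits close to the end stop (px column 95), with its rear wall along the rail. I'll press home until the force rises.

drive_tool([
  {"dp": [0.2, 0, 0], "angular": [0, 0, 0]},
  {"dp": [0.4, 0, 0], "angular": [0, 0, 0]},
  {"dp": [0.6, 0, 0], "angular": [0, 0, 0]},
  {"dp": [0.6, 0, 0], "angular": [0, 0, 0]},
])

```text
time: 5.25
tool_pos: [0.5827, -0.1196, 0.0181]
tcp_rot: [[0.062, 0.998, -0.001], [0.998, -0.062, -0.008], [-0.008, -0.001, -1.0]]
force: [-3.5, -17.6, 0.2]
width: 0.992
finger_force: 9.0
```

```bash
python3 g.py -1,-69,17
```

```text
t 5.25 st [ -1.2 -67.8] z 18.1 yaw -0.002 F [ -2.5 -17.7] 0.2 mz [-3.46  0.76  0.62] w 0.992 j [-0.18  0.71  0.42  1.88 -0.45  0.64  0.46]
-1,-69,17
dp [-0.12  0.02  0.11] ang [-0.01  0.1  -0.03] rows> 0.0
```

The stop force rose to 18 N with no further motion, so the tub is home. I'll back off and rise, and measure the bar.

drive_tool([
  {"dp": [-2, 0, 0], "angular": [0, 0, 0]},
  {"dp": [-4, 0, 0], "angular": [0, 0, 0]},
  {"dp": [-5, 0, -3], "angular": [0, 0, 0]},
  {"dp": [-6, -2, -7], "angular": [0, 0, 0]},
  {"dp": [-6, -4, -11], "angular": [0, 0, 0]},
  {"dp": [-6, -6, -14], "angular": [0, 0, -1.4]},
  {"dp": [-6, -8, -15], "angular": [0, 0, -2.8]},
  {"dp": [-6, -8, -15], "angular": [0, 0, -4.2]},
  {"dp": [-6, -8, -15], "angular": [0, 0, -5.6]},
])

```text
time: 6.0
tool_pos: [0.5006, -0.1657, 0.1694]
tcp_rot: [[-0.422, 0.907, 0.002], [0.907, 0.422, 0.003], [0.002, 0.003, -1.0]]
force: [0.5, 0.1, -0.4]
width: 0.997
finger_force: 0.0
```

```bash
python3 - <<'E'
from g import *
now()
for f in ('top0','side0','top3'):
    c=dict(np.load(f+'.npz'));P=cloud(c);p=P[(c['z_map']>0)]
    S=np.c_[(p[:,:2]-ST)@M*1000,p[:,2]*1000]
    k=S[(S[:,2]>72)&(S[:,2]<90)&(np.hypot(S[:,0]+113,S[:,1]-12)<60)]
    print(f,len(k),cv2.minAreaRect(k[:,:2].astype(np.float32)));w,v=np.linalg.eigh(np.cov(k[:,:2].T));print(np.arctan2(v[1,1],v[0,1]),np.percentile(k[:,2],[50,95]))
E
```

```text
t 6.0 st [ -80.4 -118.8] z 169.4 yaw 0.496 F [0.5 0.1] -0.4 mz [-0.   -0.02  0.02] w 0.997 j [-0.1   0.36  0.44  1.99 -0.21  0.83  0.89]
top0 342 ((-112.94613647460938, 13.152935028076172), (26.44998550415039, 90.01387786865234), 45.61894226074219)
2.210463103361108 [81.40117751 84.15416303]
side0 323 ((-112.4361572265625, 11.670831680297852), (27.367212295532227, 94.55213165283203), 45.40160369873047)
2.2088836841690087 [79.88078168 82.35108136]
top3 338 ((-112.87163543701172, 13.404537200927734), (26.249879837036133, 89.88648223876953), 28.244171142578125)
2.21068713424573 [81.36569558 83.84482717]
```

```bash
python3 g.py -113,12.5,150,.64 -113,12.5,67,.64
```

```text
t 6.0 st [ -80.4 -118.8] z 169.4 yaw 0.496 F [0.5 0.1] -0.4 mz [-0.   -0.02  0.02] w 0.997 j [-0.1   0.36  0.44  1.99 -0.21  0.83  0.89]
-113,12.5,150,.64
dp [13.09  3.37  1.98] ang [ 0.03 -0.02 -1.65] rows> 3.3
-113,12.5,67,.64
dp [13.08  3.35 10.28] ang [ 0.03 -0.02 -1.65] rows> 4.1
```

drive_tool([
  {"dp": [13.1, 3.4, 2], "angular": [0, 0, -1.4]},
  {"dp": [13.1, 3.4, 2], "angular": [0, 0, -1.65]},
  {"dp": [13.1, 3.4, 2], "angular": [0, 0, -1.65]},
  {"dp": [13.1, 3.4, 2], "angular": [0, 0, -1.65]},
  {"dp": [13.1, 3.4, 2], "angular": [0, 0, -1.65]},
  {"dp": [13.1, 3.4, 4.5], "angular": [0, 0, -1.65]},
  {"dp": [13.1, 3.4, 6.5], "angular": [0, 0, -1.65]},
  {"dp": [13.1, 3.4, 6.5], "angular": [0, 0, -1.65]},
], claw=6.0)

```text
time: 6.67
tool_pos: [0.4749, -0.0342, 0.1005]
tcp_rot: [[-0.542, 0.84, -0.006], [0.84, 0.542, 0.0], [0.004, -0.005, -1.0]]
force: [-1.1, 1.1, 0.4]
width: 0.706
finger_force: 0.0
```

```bash
python3 g.py -113,12.5,67,.64
```

```text
t 6.67 st [-113.9   11. ] z 100.5 yaw 0.633 F [-1.2  1. ] 0.4 mz [ 0.01 -0.01 -0.08] w 0.706 j [-0.28  0.4   0.34  2.14 -0.22  0.64  0.78]
-113,12.5,67,.64
dp [0.06 0.18 3.35] ang [-0.06 -0.04 -0.08] rows> 0.8
```

drive_tool([
  {"dp": [0, 0, 1.8], "angular": [0, 0, 0]},
  {"dp": [0, 0, 3.2], "angular": [0, 0, 0]},
  {"dp": [0, 0, 3.6], "angular": [0, 0, 0]},
  {"dp": [0, 0, 3.6], "angular": [0, 0, 0]},
])

```text
time: 7.0
tool_pos: [0.477, -0.0351, 0.067]
tcp_rot: [[-0.541, 0.841, -0.002], [0.841, 0.541, 0.0], [0.001, -0.002, -1.0]]
force: [0.2, -0.3, 0.3]
width: 0.707
finger_force: 0.0
```

drive_tool([
  {"dp": [0, 0, 0], "angular": [0, 0, 0]},
  {"dp": [0, 0, 0], "angular": [0, 0, 0]},
  {"dp": [0, 0, 0], "angular": [0, 0, 0]},
  {"dp": [0, 0, 0], "angular": [0, 0, 0]},
  {"dp": [0, 0, 0], "angular": [0, 0, 0]},
  {"dp": [0, 0, 0], "angular": [0, 0, 0]},
], claw=0.5, squeeze=70)

```text
time: 7.5
tool_pos: [0.4793, -0.0344, 0.0689]
tcp_rot: [[-0.542, 0.84, 0.004], [0.84, 0.542, 0.001], [-0.001, 0.004, -1.0]]
force: [1.6, 2.5, 5.6]
width: 0.3
finger_force: 68.5
```

```bash
python3 g.py -113,12.5,67,.64
```

```text
t 7.5 st [-109.6   11.1] z 68.9 yaw 0.633 F [1.5 2.6] 5.6 mz [ 0.36 -0.18 -0.07] w 0.3 j [-0.25  0.46  0.31  2.15 -0.26  0.56  0.82]
-113,12.5,67,.64
dp [ 0.32 -0.19  0.19] ang [ 0.04  0.02 -0.08] rows> 0.1
```

The hub is gripped (25 mm wide). I'll turn it clockwise.

drive_tool([
  {"dp": [0, 0.15, 0], "angular": [0, 0, 1.1]},
  {"dp": [0, 0.15, 0], "angular": [0, 0, 2.2]},
  {"dp": [0, 0.15, 0], "angular": [0, 0, 3.3]},
  {"dp": [0, 0.15, 0], "angular": [0, 0, 4.4]},
  {"dp": [0, 0.15, 0], "angular": [0, 0, 5.5]},
  {"dp": [0, 0.15, 0], "angular": [0, 0, 6.6]},
  {"dp": [0, 0.15, 0], "angular": [0, 0, 7.7]},
  {"dp": [0, 0.15, 0], "angular": [0, 0, 8.8]},
  {"dp": [0, 0.15, 0], "angular": [0, 0, 9.9]},
  {"dp": [0, 0.15, 0], "angular": [0, 0, 9.9]},
])

```text
time: 8.33
tool_pos: [0.4773, -0.0345, 0.0687]
tcp_rot: [[0.292, 0.956, -0.002], [0.956, -0.292, 0.002], [0.001, -0.003, -1.0]]
force: [-8.0, -2.2, 17.1]
width: 0.304
finger_force: 70.1
```

```bash
cat > kn.py <<'E'
from g import *
now()
c=camera('top');P=cloud(c);p=P[c['z_map']>0];S=np.c_[(p[:,:2]-ST)@M*1000,p[:,2]*1000]
k=S[(S[:,2]>74)&(S[:,2]<86)&(np.hypot(S[:,0]+112,S[:,1]-12)<50)];v=np.linalg.eigh(np.cov(k[:,:2].T))[1]
print(len(k),'bar',np.arctan2(v[1,1],v[0,1])%np.pi)
E
python3 kn.py
```

```text
t 8.33 st [-111.5   10.8] z 68.7 yaw -0.236 F [-7.9 -2.7] 17.1 mz [-0.28  1.85  0.04] w 0.304 j [-0.44  0.5   0.54  2.16 -0.45  0.6   0.13]
71 bar 1.2857630639247415
```

drive_tool([
  {"dp": [0.1, 0, -0.2], "angular": [0, 0, 0.8]},
  {"dp": [0.1, 0, -0.2], "angular": [0, 0, 1.6]},
  {"dp": [0.1, 0, -0.2], "angular": [0, 0, 2.4]},
  {"dp": [0.1, 0, -0.2], "angular": [0, 0, 3.2]},
  {"dp": [0.1, 0, -0.2], "angular": [0, 0, 4.0]},
  {"dp": [0.1, 0, -0.2], "angular": [0, 0, 4.0]},
])

```text
time: 8.88
tool_pos: [0.4764, -0.034, 0.0691]
tcp_rot: [[0.601, 0.8, -0.005], [0.8, -0.601, -0.0], [-0.003, -0.003, -1.0]]
force: [-5.8, -3.2, -0.4]
width: 0.3
finger_force: 72.4
```

```bash
python3 kn.py
```

```text
t 8.88 st [-112.4   11.2] z 69.1 yaw -0.584 F [-5.6 -3.5] -0.4 mz [-0.75  1.05  0.04] w 0.3 j [-0.51  0.52  0.63  2.16 -0.53  0.62 -0.15]
62 bar 0.8370120207036247
```

drive_tool([
  {"dp": [0, 0, 0], "angular": [0, 0, 0.8]},
  {"dp": [0, 0, 0], "angular": [0, 0, 1.6]},
  {"dp": [0, 0, 0], "angular": [0, 0, 2.4]},
  {"dp": [0, 0, 0], "angular": [0, 0, 3.0]},
  {"dp": [0, 0, 0], "angular": [0, 0, 3.0]},
])

```text
time: 9.35
tool_pos: [0.476, -0.0336, 0.069]
tcp_rot: [[0.786, 0.619, -0.006], [0.619, -0.786, 0.0], [-0.004, -0.004, -1.0]]
force: [-6.2, -2.6, 0.9]
width: 0.302
finger_force: 73.0
```

```bash
python3 kn.py
```

```text
t 9.35 st [-112.9   11.7] z 69.0 yaw -0.844 F [-6. -3.] 0.9 mz [-0.51  1.38  0.33] w 0.302 j [-0.57  0.54  0.7   2.17 -0.59  0.64 -0.35]
51 bar 0.38004107323167036
```

The torque is up to 0.33 N m, so the screw is at its stop. I'll turn past one click.

drive_tool([
  {"dp": [0, 0, 0], "angular": [0, 0, 0.7]},
  {"dp": [0, 0, 0], "angular": [0, 0, 1.4]},
  {"dp": [0, 0, 0], "angular": [0, 0, 2.1]},
  {"dp": [0, 0, 0], "angular": [0, 0, 2.8]},
  {"dp": [0, 0, 0], "angular": [0, 0, 3.5]},
  {"dp": [0, 0, 0], "angular": [0, 0, 4.2]},
  {"dp": [0, 0, 0], "angular": [0, 0, 5.0]},
  {"dp": [0, 0, 0], "angular": [0, 0, 5.0]},
])

```text
time: 10.07
tool_pos: [0.4756, -0.0326, 0.069]
tcp_rot: [[0.974, 0.228, -0.007], [0.228, -0.974, 0.002], [-0.006, -0.004, -1.0]]
force: [-8.8, -0.5, 3.7]
width: 0.297
finger_force: 73.2
```

```bash
python3 kn.py
```

```text
t 10.07 st [-113.4   12.6] z 69.0 yaw -1.281 F [-8.8 -1. ] 3.7 mz [0.04 1.65 0.07] w 0.297 j [-0.65  0.58  0.81  2.17 -0.69  0.68 -0.7 ]
19 bar 2.4245965234434927
```

drive_tool([
  {"dp": [0, 0, 0], "angular": [0, 0, 0]},
  {"dp": [0, 0, 0], "angular": [0, 0, 0]},
  {"dp": [0, 0, 0], "angular": [0, 0, 0]},
  {"dp": [0, 0, 0], "angular": [0, 0, 0]},
  {"dp": [0, 0, -2], "angular": [0, 0, 0]},
  {"dp": [0, 0, -6], "angular": [0, 0, 0]},
  {"dp": [0, 0, -10], "angular": [0, 0, 0]},
  {"dp": [0, 0, -14], "angular": [0, 0, 0]},
  {"dp": [0, 0, -18], "angular": [0, 0, 0]},
  {"dp": [0, 0, -22], "angular": [0, 0, 0]},
], claw=6.0)

```text
time: 10.95
tool_pos: [0.4788, -0.0338, 0.2911]
tcp_rot: [[0.973, 0.229, -0.0], [0.229, -0.973, -0.0], [-0.0, 0.0, -1.0]]
force: [1.2, 1.8, 0.6]
width: 0.704
finger_force: 0.0
```

```bash
python3 - <<'E'
from g import *
now();go(69,116,310,-np.pi/2);go(69,116,232,-np.pi/2)
c=snap('side','side4');b=snap('top','top4')
x=c['pixels'][285:355,240:320,::-1];y=b['pixels'][270:340,350:430,::-1]
cv2.imwrite('pics/k4.png',np.hstack([cv2.resize(i,(400,350),interpolation=cv2.INTER_CUBIC) for i in(x,y)]))
E
```

```text
t 10.95 st [-110.1   11.6] z 291.1 yaw -1.28 F [1.1 1.9] 0.6 mz [ 0.11 -0.08  0.03] w 0.704 j [-1.06  0.2   1.22  2.   -0.21  1.08 -1.09]
dp [20.15 -4.87 -1.89] ang [0.   0.   3.33] rows> 5.0
dp [20.15 -4.87  5.91] ang [0.   0.   3.33] rows> 5.2
```

View pics/k4.png

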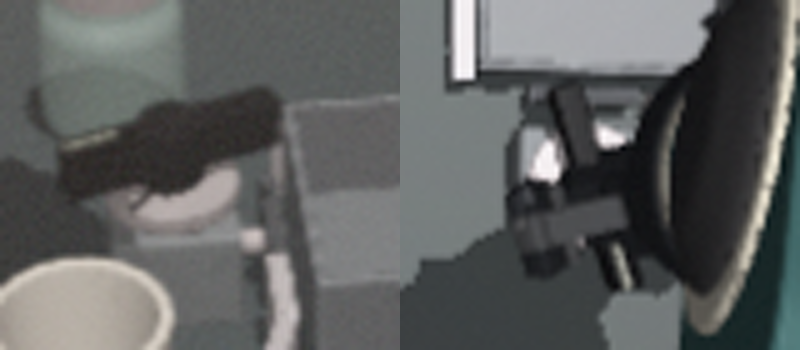

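In the side crop (left half), the white mark is at the bar's left end (90,145). The collar's black mark shows uncovered at (140,195), about 30° behind it, so the clutch has slipped one click. Next is the lever.

drive_tool([
  {"dp": [20.2, -4.9, -2], "angular": [0, 0, 1.4]},
  {"dp": [20.2, -4.9, -2], "angular": [0, 0, 2.8]},
  {"dp": [20.2, -4.9, -2], "angular": [0, 0, 3.33]},
  {"dp": [20.2, -4.9, -2], "angular": [0, 0, 3.33]},
  {"dp": [20.2, -4.9, -2], "angular": [0, 0, 3.33]},
  {"dp": [20.2, -4.9, -2], "angular": [0, 0, 3.33]},
  {"dp": [20.2, -4.9, -2], "angular": [0, 0, 3.33]},
  {"dp": [20.2, -4.9, -2], "angular": [0, 0, 3.33]},
])

```text
time: 11.72
tool_pos: [0.6639, 0.0599, 0.3084]
tcp_rot: [[0.998, -0.06, -0.001], [-0.06, -0.998, -0.001], [-0.001, 0.001, -1.0]]
force: [-0.5, -1.0, -0.7]
width: 0.701
finger_force: 0.0
```

```bash
python3 - <<'E'
from g import *
now()
for f in('top0','side0'):
    c=dict(np.load(f+'.npz'));P=cloud(c);p=P[c['z_map']>0];S=np.c_[(p[:,:2]-ST)@M*1000,p[:,2]*1000]
    k=S[np.linalg.norm(S-[69,116,242],axis=1)<22];print(len(k),np.median(k,0),k.min(0),k.max(0))
    A=np.c_[2*k,np.ones(len(k))];x=np.linalg.lstsq(A,(k**2).sum(1),rcond=None)[0];print(x[:3],np.sqrt(x[3]+x[:3]@x[:3]))
go(69,116,232,-np.pi/2)
E
```

```text
t 11.72 st [ 69.1 116.2] z 308.4 yaw -1.571 F [-0.4 -1. ] -0.7 mz [-0.03 -0.01 -0.05] w 0.701 j [-0.82  0.62  1.07  1.53 -0.55  1.32 -1.32]
151 [ 67.29228672 116.64401213 250.52163697] [ 57.10605989 104.98915421 238.15187738] [ 81.34968586 129.21397135 255.97854247]
[ 69.40546628 116.58499954 242.88247324] 12.146407800116672
146 [ 69.40056748 109.46444518 242.84704154] [ 58.3290675  101.62013408 222.54082633] [ 81.65417322 121.97835987 253.4624104 ]
[ 70.90405128 117.68892169 238.48045522] 13.948062674174833
dp [0.   0.01 7.64] ang [0.01 0.02 0.  ] rows> 1.8
```

drive_tool([
  {"dp": [0, 0, 3], "angular": [0, 0, 0]},
  {"dp": [0, 0, 6], "angular": [0, 0, 0]},
  {"dp": [0, 0, 7.6], "angular": [0, 0, 0]},
  {"dp": [0, 0, 7.6], "angular": [0, 0, 0]},
])

```text
time: 12.05
tool_pos: [0.6611, 0.0605, 0.2299]
tcp_rot: [[0.998, -0.061, -0.006], [-0.061, -0.998, 0.001], [-0.006, -0.0, -1.0]]
force: [-0.1, -0.3, 0.3]
width: 0.703
finger_force: 0.0
```

drive_tool([
  {"dp": [0, 0, 0], "angular": [0, 0, 0]},
  {"dp": [0, 0, 0], "angular": [0, 0, 0]},
  {"dp": [0, 0, 0], "angular": [0, 0, 0]},
  {"dp": [0, 0, 0], "angular": [0, 0, 0]},
  {"dp": [0, 0, 0], "angular": [0, 0, 0]},
  {"dp": [0, 0, 0], "angular": [0, 0, 0]},
], claw=1.0, squeeze=40)

```text
time: 12.55
tool_pos: [0.665, 0.0608, 0.2356]
tcp_rot: [[0.998, -0.059, 0.003], [-0.059, -0.998, 0.001], [0.003, -0.001, -1.0]]
force: [-2.6, 2.1, 7.2]
width: 0.28
finger_force: 39.0
```

```bash
python3 - <<'E'
from g import *
now()
t=np.array([.15,.3,.45,.6,.7,.76]);print('arc dX,dz cm',np.c_[t,-17.4*(np.sin(.15+t)-np.sin(.15)),17.4*(np.cos(.15)-np.cos(.15+t))].round(2).tolist())
E
```

```text
t 12.55 st [ 70.1 117.2] z 235.6 yaw -1.569 F [-2.7  1.9] 7.2 mz [ 0.19  0.46 -0.04] w 0.28 j [-0.8   0.68  1.02  1.61 -0.62  1.2  -1.28]
arc dX,dz cm [[0.15, -2.54, 0.58], [0.3, -4.97, 1.54], [0.45, -7.22, 2.84], [0.6, -9.26, 4.47], [0.7, -10.47, 5.72], [0.76, -11.14, 6.53]]
```

The ball is held. I'll pull along the arc.

drive_tool([
  {"dp": [-0.8, 0, 0.0], "angular": [0, 0, 0]},
  {"dp": [-1.6, 0, 0.2], "angular": [0, 0, 0]},
  {"dp": [-2.5, 0, 0.4], "angular": [0, 0, 0]},
  {"dp": [-3.3, 0, 0.7], "angular": [0, 0, 0]},
  {"dp": [-4.2, 0, 1.0], "angular": [0, 0, 0]},
  {"dp": [-5.0, 0, 1.3], "angular": [0, 0, 0]},
  {"dp": [-5.7, 0, 1.7], "angular": [0, 0, 0]},
  {"dp": [-6.5, 0, 2.1], "angular": [0, 0, 0]},
  {"dp": [-7.2, 0, 2.5], "angular": [0, 0, 0]},
  {"dp": [-7.2, 0, 2.5], "angular": [0, 0, 0]},
])

```text
time: 13.38
tool_pos: [0.5905, 0.0653, 0.2078]
tcp_rot: [[0.998, -0.058, -0.002], [-0.058, -0.998, 0.001], [-0.002, -0.001, -1.0]]
force: [0.4, 0.2, 5.8]
width: 0.275
finger_force: 41.6
```

```bash
cat > lv.py <<'E'
from g import *
now();q=manip.sense();X=st(q['tool_pos'])[0];print('tilt from X',np.arcsin((95-X)/174)-.15)
E
python3 lv.py
```

```text
t 13.38 st [ -4.5 117.2] z 207.8 yaw -1.569 F [0.4 0.2] 5.8 mz [-0.1  -0.18  0.14] w 0.275 j [-0.91  0.6   1.05  1.82 -0.59  1.08 -1.27]
tilt from X 0.45869120855528245
```

drive_tool([
  {"dp": [-0.5, 0, 0.35], "angular": [0, 0, 0]},
  {"dp": [-1.0, 0, 0.75], "angular": [0, 0, 0]},
  {"dp": [-1.4, 0, 1.15], "angular": [0, 0, 0]},
  {"dp": [-1.9, 0, 1.55], "angular": [0, 0, 0]},
  {"dp": [-2.3, 0, 1.95], "angular": [0, 0, 0]},
  {"dp": [-2.7, 0, 2.35], "angular": [0, 0, 0]},
  {"dp": [-3.1, 0, 2.75], "angular": [0, 0, 0]},
  {"dp": [-3.4, 0, 3.1], "angular": [0, 0, 0]},
  {"dp": [-3.7, 0, 3.4], "angular": [0, 0, 0]},
  {"dp": [-3.9, 0, 3.7], "angular": [0, 0, 0]},
])

```text
time: 14.22
tool_pos: [0.5521, 0.0676, 0.1712]
tcp_rot: [[0.998, -0.059, -0.003], [-0.059, -0.998, 0.001], [-0.003, -0.001, -1.0]]
force: [-3.8, 0.9, 8.3]
width: 0.272
finger_force: 43.1
```

```bash
python3 lv.py; python3 - <<'E'
from h import *
c=snap('side','side5')['pixels'][180:400,230:480,::-1];d=snap('top','top5')['pixels'][130:350,330:480,::-1]
cv2.imwrite('pics/l5.png',np.hstack([cv2.resize(c,(500,440)),cv2.resize(d,(300,440))]))
E
```

```text
t 14.22 st [-43.  117.3] z 171.2 yaw -1.57 F [-3.8  0.7] 8.3 mz [ 0.17  0.71 -0.02] w 0.272 j [-0.95  0.58  1.04  1.94 -0.61  0.98 -1.25]
tilt from X 0.7656268433438901
```

View pics/l5.png

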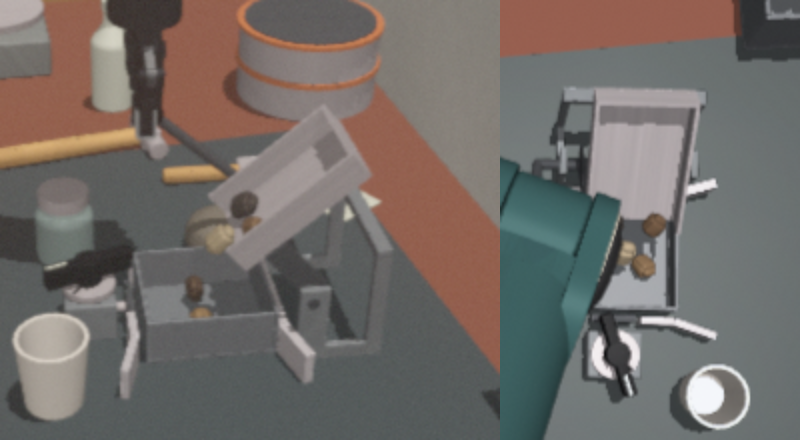

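The tray is tipped about 0.77. Two stones are already in the tub, with others at the lip (side part at (215,235), (245,205)). I'll tip slightly further and hold.

drive_tool([
  {"dp": [-0.2, 0, 0.3], "angular": [0, 0, 0]},
  {"dp": [-0.5, 0, 0.5], "angular": [0, 0, 0]},
  {"dp": [-0.6, 0, 0.6], "angular": [0, 0, 0]},
  {"dp": [-0.6, 0, 0.6], "angular": [0, 0, 0]},
  {"dp": [-0.6, 0, 0.6], "angular": [0, 0, 0]},
  {"dp": [-0.6, 0, 0.6], "angular": [0, 0, 0]},
  {"dp": [-0.6, 0, 0.6], "angular": [0, 0, 0]},
  {"dp": [-0.6, 0, 0.6], "angular": [0, 0, 0]},
  {"dp": [-0.6, 0, 0.6], "angular": [0, 0, 0]},
  {"dp": [-0.6, 0, 0.6], "angular": [0, 0, 0]},
])

```text
time: 15.15
tool_pos: [0.5477, 0.0679, 0.1654]
tcp_rot: [[0.998, -0.058, 0.0], [-0.058, -0.998, 0.0], [0.0, -0.0, -1.0]]
force: [3.0, 1.6, 1.8]
width: 0.274
finger_force: 43.1
```

```bash
python3 lv.py; python3 - <<'E'
from h import *
c=snap('side','side6')['pixels'][180:400,230:480,::-1];d=snap('top','top6')['pixels'][130:350,330:480,::-1]
cv2.imwrite('pics/l6.png',np.hstack([cv2.resize(c,(500,440)),cv2.resize(d,(300,440))]))
E
```

```text
t 15.15 st [-47.4 117.3] z 165.4 yaw -1.569 F [2.9 1.7] 1.8 mz [ 0.28 -0.8   0.07] w 0.274 j [-0.95  0.58  1.03  1.96 -0.62  0.96 -1.24]
tilt from X 0.8087258309929777
```

View pics/l6.png

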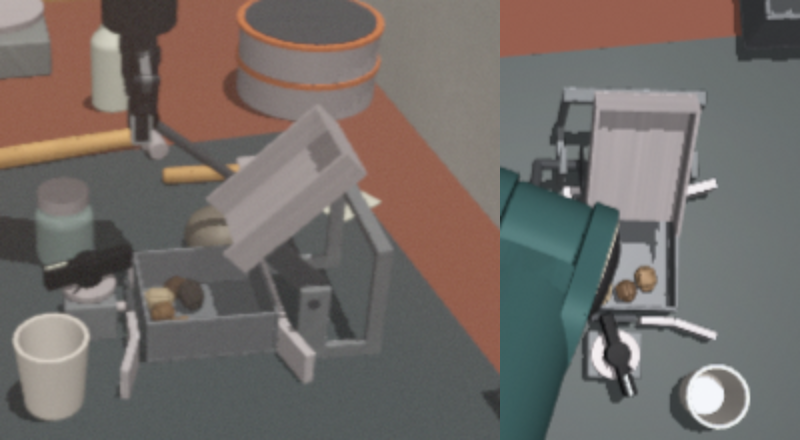

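The tray is empty and the stones lie together in the tub. I'll let the tray back along the arc.

drive_tool([
  {"dp": [0.4, 0, -0.6], "angular": [0, 0, 0]},
  {"dp": [0.9, 0, -1.1], "angular": [0, 0, 0]},
  {"dp": [1.3, 0, -1.65], "angular": [0, 0, 0]},
  {"dp": [1.8, 0, -2.2], "angular": [0, 0, 0]},
  {"dp": [2.3, 0, -2.7], "angular": [0, 0, 0]},
  {"dp": [2.9, 0, -3.15], "angular": [0, 0, 0]},
  {"dp": [3.4, 0, -3.6], "angular": [0, 0, 0]},
  {"dp": [4.0, 0, -4.05], "angular": [0, 0, 0]},
  {"dp": [4.6, 0, -4.45], "angular": [0, 0, 0]},
  {"dp": [5.2, 0, -4.85], "angular": [0, 0, 0]},
])

```text
time: 16.08
tool_pos: [0.5987, 0.0648, 0.2131]
tcp_rot: [[0.998, -0.059, -0.003], [-0.059, -0.998, -0.0], [-0.003, 0.0, -1.0]]
force: [-1.4, 2.5, 5.4]
width: 0.265
finger_force: 39.0
```

```bash
python3 lv.py;python3 g.py 70,117,233,-1.571
```

```text
t 16.08 st [  3.7 117.2] z 213.1 yaw -1.57 F [-1.6  2.4] 5.4 mz [ 0.41  0.42 -0.13] w 0.265 j [-0.9   0.61  1.05  1.79 -0.59  1.1  -1.27]
tilt from X 0.4022826849997393
t 16.08 st [  3.7 117.2] z 213.1 yaw -1.57 F [-1.6  2.4] 5.4 mz [ 0.41  0.42 -0.13] w 0.265 j [-0.9   0.61  1.05  1.79 -0.59  1.1  -1.27]
70,117,233,-1.571
dp [ 6.62  0.03 -2.  ] ang [0.   0.03 0.01] rows> 1.7
```

drive_tool([
  {"dp": [0.6, 0, -0.35], "angular": [0, 0, 0]},
  {"dp": [1.2, 0, -0.7], "angular": [0, 0, 0]},
  {"dp": [1.85, 0, -1.0], "angular": [0, 0, 0]},
  {"dp": [2.5, 0, -1.25], "angular": [0, 0, 0]},
  {"dp": [3.1, 0, -1.5], "angular": [0, 0, 0]},
  {"dp": [3.8, 0, -1.7], "angular": [0, 0, 0]},
  {"dp": [4.4, 0, -1.9], "angular": [0, 0, 0]},
  {"dp": [5.1, 0, -2.1], "angular": [0, 0, 0]},
  {"dp": [5.8, 0, -2.2], "angular": [0, 0, 0]},
  {"dp": [6.5, 0, -2.3], "angular": [0, 0, 0]},
])

```text
time: 16.92
tool_pos: [0.6451, 0.0614, 0.2325]
tcp_rot: [[0.997, -0.06, -0.052], [-0.059, -0.998, 0.007], [-0.053, -0.004, -0.999]]
force: [-78.3, 5.5, 31.3]
width: 0.116
finger_force: 36.1
```

drive_tool([
  {"dp": [0, 0, 0], "angular": [0, 0, 0]},
  {"dp": [0, 0, 0], "angular": [0, 0, 0]},
  {"dp": [0, 0, 0], "angular": [0, 0, 0]},
  {"dp": [0, 0, 0], "angular": [0, 0, 0]},
  {"dp": [0, 0, -3], "angular": [0, 0, 0]},
  {"dp": [0, 0, -7], "angular": [0, 0, 0]},
  {"dp": [0, 0, -10], "angular": [0, 0, 0]},
  {"dp": [0, 4, -10], "angular": [0, 0, 0]},
  {"dp": [0, 4, -10], "angular": [0, 0, 0]},
], claw=6.0)

```text
time: 17.67
tool_pos: [0.6623, 0.0127, 0.3406]
tcp_rot: [[0.998, -0.067, 0.006], [-0.067, -0.998, -0.004], [0.006, 0.004, -1.0]]
force: [-1.1, -2.6, -0.2]
width: 0.702
finger_force: 0.0
```

```bash
python3 lv.py
```

```text
t 17.67 st [70.3 69.1] z 340.6 yaw -1.578 F [-0.9 -2.7] -0.2 mz [-0.22  0.04  0.02] w 0.702 j [-0.77  0.59  1.09  1.5  -0.52  1.36 -1.28]
tilt from X -0.007725014468026564
```

On the return the pads slipped off the ball onto its front, giving a brief 78 N against the rest. The gripper is now free, so I'll retreat and inspect everything.

drive_tool([
  {"dp": [-2, -4, -2], "angular": [0, 0, 0]},
  {"dp": [-6, -8, -2], "angular": [0, 0, 0]},
  {"dp": [-10, -12, -2], "angular": [0, 0, 0]},
  {"dp": [-14, -16, -2], "angular": [0, 0, 0]},
  {"dp": [-17, -20, -2], "angular": [0, 0, 0]},
  {"dp": [-19, -24, -2], "angular": [0, 0, 0]},
  {"dp": [-21, -28, -2], "angular": [0, 0, 0]},
  {"dp": [-22, -32, -2], "angular": [0, 0, 0]},
  {"dp": [-22, -36, -2], "angular": [0, 0, 0]},
  {"dp": [-22, -36, -2], "angular": [0, 0, 0]},
])

```text
time: 18.5
tool_pos: [0.4661, 0.3786, 0.3575]
tcp_rot: [[0.998, -0.059, 0.001], [-0.059, -0.998, 0.002], [0.001, -0.002, -1.0]]
force: [0.5, -0.3, -0.7]
width: 0.701
finger_force: 0.0
```

```bash
python3 - <<'E'
from g import *
np.set_printoptions(precision=1,suppress=True)
from fit import station
now()
c=snap('side','side7');d=snap('top','top7')
cv2.imwrite('pics/f7.png',np.hstack([cv2.resize(c['pixels'][190:390,200:450,::-1],(475,380)),cv2.resize(d['pixels'][140:350,315:460,::-1],(320,463))[:380] if 0 else cv2.resize(d['pixels'][140:350,315:460,::-1],(262,380))]))
print(station(d,[588,-52,-.06]))
for f in('top0','top7','side0','side7'):
    e=dict(np.load(f+'.npz'));P=cloud(e);p=P[e['z_map']>0];S=np.c_[(p[:,:2]-ST)@M*1000,p[:,2]*1000]
    k=S[np.linalg.norm(S-[69,116,242],axis=1)<24]
    if len(k)>9: print(f,'ball',len(k),np.median(k,0),k.max(0))
    k=S[(abs(S[:,0]-140)<65)&(abs(S[:,1]-4)<40)&(S[:,2]>110)]
    print('tray floor z front/back',np.median(k[k[:,0]<110,2]),np.median(k[k[:,0]>170,2]))
    for n,x,y,z,r in(('jar',-131,136,82,40),('cup',-147,-98,72,45),('cobble',None,None,0,0)):
        if n=='cobble': x,y=st([.634,.072]);z,r=38,55
        k=S[(np.hypot(S[:,0]-x,S[:,1]-y)<r)&(abs(S[:,2]-z)<8)];print(n,len(k),k[:,:2].mean(0))
    k=S[(S[:,2]>74)&(S[:,2]<90)&(np.hypot(S[:,0]+112,S[:,1]-12)<50)];v=np.linalg.eigh(np.cov(k[:,:2].T))[1];print('bar',np.round(np.arctan2(v[1,1],v[0,1])%np.pi,3))
    if f[-1]=='7':
        k=S[(abs(S[:,0])<75)&(abs(S[:,1])<61)&(abs(S[:,2]-50)<3)];print('rim',np.percentile(k,[2,98],axis=0)[:,:2])
E
```

```text
t 18.5 st [-147.5  422.5] z 357.5 yaw -1.569 F [ 0.5 -0.3] -0.7 mz [-0.  -0.1 -0. ] w 0.701 j [-1.6  0.5  1.2  1.6 -0.5  1.3 -1.9]
(array([588.2, -51.5,  -0.1]), 737, np.float64(2.4749985987252394))
top0 ball 151 [ 67.3 116.6 250.5] [ 81.3 129.2 256. ]
tray floor z front/back 132.74053173104528 132.89043129506763
jar 541 [-130.8  135.8]
cup 234 [-155.1  -97.9]
cobble 728 [ 41.2 126.6]
bar 2.21
top7 ball 154 [ 67.1 116.6 250.5] [ 80.9 129.2 256. ]
tray floor z front/back 131.55186191325419 131.4762210689922
jar 538 [-130.8  135.8]
cup 237 [-154.3  -97.4]
cobble 715 [ 41.  126.6]
bar 0.322
rim [[-62.6 -57.2]
 [ 66.6  60.9]]
side0 ball 151 [ 69.6 109.5 242.8] [ 81.7 122.  253.5]
tray floor z front/back 136.41972285054237 145.15048525476203
jar 367 [-130.   130.2]
cup 432 [-153.   -95.1]
cobble 502 [ 41.3 114.9]
bar 2.206
side7 ball 152 [ 69.6 109.5 242.7] [ 81.6 119.8 254.1]
tray floor z front/back 130.2373098323477 130.05333142521337
jar 363 [-130.1  130.1]
cup 439 [-153.2  -95.2]
cobble 486 [ 41.3 115.4]
bar 0.324
rim [[-62.1 -59.6]
 [ 67.   60.6]]
```

View pics/f7.png

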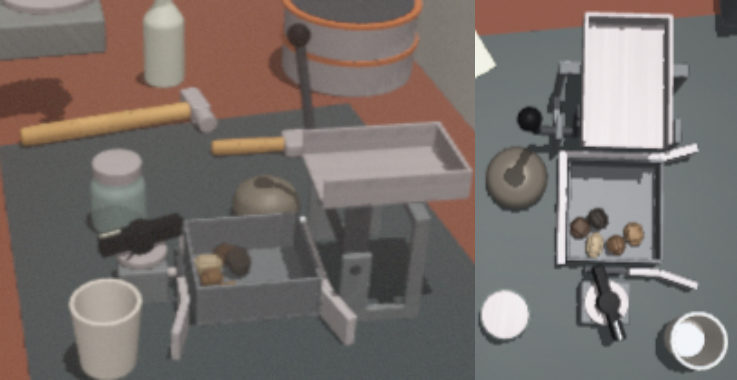

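The final picture shows all five stones in the tub ((200,262)–(240,262) in the side part, rows 215–245 in the top part). The tray is level and empty, the tub is against the stop, and the bystanders have not moved.

```bash
python3 -c "
from bench import order;print(order.sign_off())"
```

```text
the job is handed in; nothing more can be done
None
```

The job is done and handed in at about 18.5 s: tub home against the end stop, clamp turned to one clutch click, all five stones in the tub, tray back level and nothing else moved. One flaw: the fingers slipped off the lever ball on the way back, and the wrist force read 78 N, under the 120 N limit.

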